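# Knock the sprung peg of the counting board home

## Robot

A 6-joint arm with a two-finger parallel gripper is mounted at the origin on the work surface. World frame = base frame: x ahead of the robot, y to its left, z up, the work surface at z = 0. Lengths are in mm, angles in degrees, forces in N, time in s.
With the tool pointing down it reaches from about 350 to 950 mm from the base axis. Payload 17.4 kg.
Tool frame: the origin (TCP) lies midway between the tips of the shut fingers; the grasp point (between the pads) lies 19 mm behind it (bot.grip_depth is the distance from the TCP to the grasp point, in mm); z points along the fingers, y is the line along which they close (so a half turn about z gives the same grasp; the last joint's range is limited). The gripper opens to 93 mm and grips with 3 to 60 N. Pads are 15 mm wide; open, the fingers measure 128 mm over their backs; the gripper's body (75 mm by 188 mm) begins 65 mm behind the grasp point.
Start: joints at [62.005, 6.646, 82.598, -0, 90.757, -2.166], TCP at [294.096, 607.569, 218.646] pointing down, gripper open.
Joint ranges: [-162.19, 162.19], [-47.58, 125.68], [4.15, 143.07], [-65.23, 245.23], [0.69, 171.88], [-170.13, 170.13]. Speed limits (degrees/s): [108.29, 108.29, 127.2, 180, 180, 180].

## Interface

Orientations are given as [roll, pitch, yaw] about the fixed x, y, z axes, in that order (R = Rz(yaw) Ry(pitch) Rx(roll)).
In Python, from cell import readout, get_image, bot, spotter gives the robot as it stands. The module is installed in compiled form; this text tells all that it offers.
- The arm moves only by the shell command python3 -m crank 'ROWS'. ROWS is JSON, one flat list of numbers, 5 for each row, row after row: the opening, from 0 (shut) to 1 (fully open), then the shift along the tool's x, y, z in m, then the turn about the tool's z in degrees. In form: [claw, tx, ty, tz, yaw, claw, tx, ty, tz, yaw, ...]. A call has 1 to 20 rows; each row shifts and turns the commanded pose from where the row before left it, along the tool's axes as they then stand; what a row does not reach is not made up. A row lasts 1/8 s, in which the tool goes at most 62.5 mm and 10.7 degrees, less where a joint would pass 70% of its speed; a pose out of reach is approached as far as the arm can. A call with a gripper value outside its range is refused whole. The fingers move at their own pace and stop on an object; the grip force is fixed at half the most. Time passes only in rows, so rows that do not move let the fingers close. It gives the time, the measured TCP pose, the force, the opening and the grip force at its end, in the units of the state.
- readout.get_obs(): the state, without advancing time (a new reading comes with each control period).
- get_image(name): name is "scene" or "top" or "wrist"; returns a dict with "pixels" (400x640x3 uint8, red, green, blue), "camera_matrix" (3x3 intrinsics, pixels), "k1" (the pictures are not rectified: a ray, as slopes to the right and down, at radius r is drawn at 1 + k1 r^2 times it, then the intrinsics apply), "R" (3x3) and "t" (3): a world point X has camera coordinates R X + t. Camera axes: x right, y down, z forward; pixel columns grow to the right and rows downward; lengths in mm; the calibration is good to about 2 mm. A picture is of the moment at which its call begins. There is no depth.
- bot.close_job(): hands the job in; it is judged then, once.
Trained networks look in a picture, given as the dict that the camera call returned (one of the last four; its "shot" number tells which), for a name from the list of things; names that differ only in an ending like _2 or _b are one class to them, and where a whole thing is asked for, a point or a joint stands for the part that bears it (a point fixed in the world has none). Each returns a list of dicts, best first, with "confidence" (0 to 1); they miss things now and then, are a little off and sometimes report something else, mostly with a low value. They report only what shows in the picture. A call takes as long as a camera call. They do not tell look-alikes from the thing itself.
- spotter.spot_in(picture, name): "extent" ([left, top, width, height] in pixels, round what is visible of it).
- spotter.silhouettes(picture, name): "pixels" (400x640 bool, what is visible of it) and "extent" ([left, top, width, height] in pixels, round what is visible of it).
The state is a dict: "clock": time; "q": joint angles; "qvel": joint speeds; "joint_efforts": joint torques, N m; "tool_pos": TCP position; "tool_rot": TCP orientation; "contact_force": force on the tool from outside, world axes, zero at the start; "ft_torque": the same for the moment, N m; "opening": opening from 0.0 (shut) to 1.0 (fully open); "finger_force": force on a finger pad.
Only numpy, scipy, OpenCV 4.12 (cv2) and the standard library are available. Lean on these libraries where they do the work, as an engineer would, in place of code of your own. Each camera call takes 0.05 s, during which the arm holds its last target. There are 200 camera calls.

## Task

One of the three red pegs that hold the counting board on its sloped stand has sprung out: pick up the mallet and knock that peg fully home. Strike it squarely along its own leaning line with a brisk tap rather than a slow push, and never push a peg with the fingers. Then lay the mallet back in its rest as it was, without shifting the crackers or the cup that lie around.

Things in the scene. Friction and masses are not known exactly. Their poses are not given: they have to be found in the camera images.
- mallet: white-faced mallet, 0.3 kg. Straight yellow handle of rectangular section, 24 mm wide (y) and 28 mm high (z), along x from -120 mm to the head. Origin on the handle's axis midway between the rest's two posts, the place to grip; x points to the head, z along the head's axis (up as it lies in the rest)
- mallet_head (a point): centre of the mallet's head, 80 mm along x from the mallet's origin. The head is a cylinder 80 mm long along z (striking faces 40 mm either side of this point, 46 mm across)
- rest: mallet rest fixed to the table, base 160 x 90 mm; origin on the table under its centre, x along the mallet's handle. Two grey posts at x = -45 and +45 mm, 10 mm thick, 50 mm wide, each with an open-topped slot: floor 71 mm above the table, 34 mm wide, flaring to 46 mm at its rim, 99 mm up
- rest_seat (a point): where the mallet's origin is when the mallet lies in the rest, 85 mm above the table
- stand: fixed sloped stand with a white counting board, 240 mm up the slope, 340 mm wide, 12 mm thick; origin on the table under the board's centre (which is 100 mm up). The board rises towards +x of the stand at 35 degrees; its lower edge faces -x. Three pegs in a row, 85 mm up the slope from the centre, 100 mm apart; collars 36 mm across, 6 mm high
- peg_1: sprung peg in a collar: red cap 26 mm across, 8 mm thick, on a 12 mm brass shank. Origin at the centre of the cap's top face; z points out of the board along the peg (35 degrees from vertical), x up the slope, y along the row. This is the peg that stands out at the start; it may be at any place of the row.
- peg_1_travel (a joint): how far this peg is driven in (m): 0 = stands fully out, cap's underside 20 mm above its collar; 0.020 = fully home, cap on the collar. It takes about 6 N along the peg and stays where it is driven.
- peg_2: sprung peg in a collar: red cap 26 mm across, 8 mm thick, on a 12 mm brass shank. Origin at the centre of the cap's top face; z points out of the board along the peg (35 degrees from vertical), x up the slope, y along the row. Already home at the start.
- peg_2_travel (a joint): how far this peg is driven in (m): 0 = stands fully out, cap's underside 20 mm above its collar; 0.020 = fully home, cap on the collar. It takes about 6 N along the peg and stays where it is driven.
- peg_3: sprung peg in a collar: red cap 26 mm across, 8 mm thick, on a 12 mm brass shank. Origin at the centre of the cap's top face; z points out of the board along the peg (35 degrees from vertical), x up the slope, y along the row. Already home at the start.
- peg_3_travel (a joint): how far this peg is driven in (m): 0 = stands fully out, cap's underside 20 mm above its collar; 0.020 = fully home, cap on the collar. It takes about 6 N along the peg and stays where it is driven.
- cracker_1: round orange cracker, 62 mm across, 8 mm thick, lying beside the stand; bystander; origin under its centre
- cracker_2: same kind of cracker beside the stand; bystander
- cracker_3: same kind of cracker beside the mallet rest; bystander
- peg_cup: blue cup, 60 mm across, 60 mm high, beside the mallet rest; bystander; origin under its centre
There are look-alikes about, which are no part of the job. Of the things that look like the rest, the largest one is meant.

How it is judged (in metres and radians):
On the way, in this order (a step that is already met when the one before it is completed fails the run):
1. the mallet is lifted out of its rest (its origin at least 40 mm higher) (height (world z) of mallet above 0.125 m), for 0.1 s.
2. a brisk tap (peg moving in at over 30 mm/s) lands with the mallet's head axis within 15 degrees of the peg's line (velocity of joint peg_1_travel above 0.03 m/s and angle between the z axis of mallet and the z axis of peg_1, either way round below 0.262 rad and distance between mallet_head and peg_1 below 0.06 m).
3. the peg is home (within 2.5 mm) and the mallet's head is lifted clear of it (value of joint peg_1_travel above 0.0175 m and distance between mallet_head and peg_1 above 0.075 m), for 0.1 s.
At the end, for the whole second after the job is handed in: All three pegs are home (within 2.5 mm), and the mallet lies still in its rest: its origin within 20 mm of the seat, handle and head within about 11 degrees of how the rest holds them (value of joint each of peg_1_travel, peg_2_travel, peg_3_travel above 0.0175 m and distance between mallet and rest_seat below 0.02 m and angle between the x axis of mallet and the x axis of rest, either way round below 0.2 rad and angle between the z axis of mallet and the z axis of rest, either way round below 0.2 rad and linear speed of mallet below 0.02 m/s); the robot touches nothing.
It fails at once if the fingers or arm push a peg (contact force between any of the fingers, the arm and peg_1 above 1 N or contact force between any of the fingers, the arm and peg_2 above 1 N or contact force between any of the fingers, the arm and peg_3 above 1 N).
It fails at once if a bystander is moved more than 30 mm (distance of any of cracker_1, cracker_2, cracker_3, peg_cup from where it was at the start of the episode above 0.03 m).
It also fails if it takes over 51 s, if anything falls off the work surface, if the arm or the gripper's body presses on something with over 40 N, if the wrist force passes 120 N, or if a joint passes its speed limit or range.

## Working session

There is one attempt and no reset: what is moved stays moved. The work goes in short steps, Python scripts to look and compute and a shell command to move; the robot and the scene stay as the last step left them, time stands still between calls to the robot, and variables do not carry over. Pictures are saved under pics/ and viewed, at most 12 in all, crops included, and the job is handed in when it is done.

```bash
mkdir -p pics; cat > h.py <<'E'
import numpy as np, cv2
from cell import readout, get_image, bot, spotter
def ray(im,uv):
    K=np.array(im["camera_matrix"]);k=im["k1"]
    d=np.linalg.solve(K,np.array([uv[0],uv[1],1.]))[:2]
    r0=np.linalg.norm(d);r=r0
    for _ in range(30): r=r0/(1+k*r*r)
    d=d*(r/r0 if r0>0 else 1)
    R=np.array(im["R"]);t=np.array(im["t"])
    return -R.T@t, R.T@np.array([d[0],d[1],1.])
def atz(im,uv,z):
    c,d=ray(im,uv);return c+d*(z-c[2])/d[2]
def proj(im,X):
    R=np.array(im["R"]);p=R@np.array(X,float)+np.array(im["t"]);s=p[:2]/p[2]
    s=s*(1+im["k1"]*(s@s));K=np.array(im["camera_matrix"]);return K[:2,:2]@s+K[:2,2]
def tri(obs):
    A=np.zeros((3,3));b=np.zeros(3)
    for im,uv in obs:
        c,d=ray(im,uv);d=d/np.linalg.norm(d);P=np.eye(3)-np.outer(d,d);A+=P;b+=P@c
    return np.linalg.solve(A,b)
def save(im,name,crop=None,s=1):
    p=np.array(im["pixels"])
    if crop: x,y,w,h=crop;p=p[y:y+h,x:x+w]
    cv2.imwrite("pics/"+name,cv2.resize(p[:,:,::-1],None,fx=s,fy=s,interpolation=cv2.INTER_CUBIC))
E
python3 - <<'E'
from h import *
for n in ("scene","top"):
    im=get_image(n);save(im,n+".png")
    c,_=ray(im,(320,200));print(n,c.round())
    for o in ("mallet","mallet_head","rest","stand","peg_1","cracker_1","peg_cup"):
        print(o,[(np.round(x["extent"]).tolist(),round(x["confidence"],2)) for x in spotter.spot_in(im,o)])
print(readout.get_obs())
E
```

```text
scene [1676.  445.  995.]
mallet [([216.0, 181.0, 57.0, 28.0], 0.96)]
mallet_head [([212.0, 179.0, 61.0, 27.0], 0.59), ([300.0, 226.0, 6.0, 16.0], 0.37)]
rest [([228.0, 200.0, 42.0, 25.0], 0.89), ([200.0, 230.0, 28.0, 17.0], 0.84), ([294.0, 196.0, 31.0, 19.0], 0.69), ([216.0, 180.0, 56.0, 30.0], 0.67)]
stand [([278.0, 223.0, 124.0, 78.0], 0.58)]
peg_1 [([361.0, 242.0, 10.0, 19.0], 0.62), ([299.0, 226.0, 8.0, 14.0], 0.44), ([330.0, 228.0, 9.0, 6.0], 0.38)]
cracker_1 [([396.0, 293.0, 25.0, 18.0], 0.82), ([405.0, 274.0, 22.0, 17.0], 0.58)]
peg_cup []
top [ 388.  -69. 1174.]
mallet [([371.0, 177.0, 68.0, 53.0], 0.61)]
mallet_head []
rest [([313.0, 235.0, 40.0, 37.0], 0.87), ([368.0, 181.0, 57.0, 55.0], 0.84), ([386.0, 132.0, 35.0, 33.0], 0.7)]
stand []
peg_1 []
cracker_1 [([162.0, 160.0, 22.0, 25.0], 0.91), ([165.0, 125.0, 24.0, 23.0], 0.77), ([430.0, 194.0, 24.0, 19.0], 0.53)]
peg_cup [([411.0, 241.0, 26.0, 23.0], 0.57)]
{'clock': 0.8, 'q': array([ 6.20040636e+01,  6.64332867e+00,  8.25970634e+01, -3.18188114e-05,
        9.07564342e+01, -2.16506173e+00]), 'qvel': array([ 0.07422807, -0.04302769, -0.03794955,  0.02932044, -0.05824286,
        0.04540411]), 'joint_efforts': array([-1.02106664e-03, -7.20949960e+01, -6.22725248e+01,  7.79381348e-02,
        1.83188100e-02,  1.51433085e-05]), 'tool_pos': array([294.11140504, 607.56103463, 218.68701249]), 'tool_rot': array([1.79996830e+02, 1.51691821e-04, 1.54169125e+02]), 'contact_force': array([ 0.56034181, -0.69903597, -0.23067471]), 'ft_torque': array([-0.06542304,  0.0586799 ,  0.00858668]), 'finger_force': 0.0, 'opening': 0.9972880587932077}
```

View pics/scene.png

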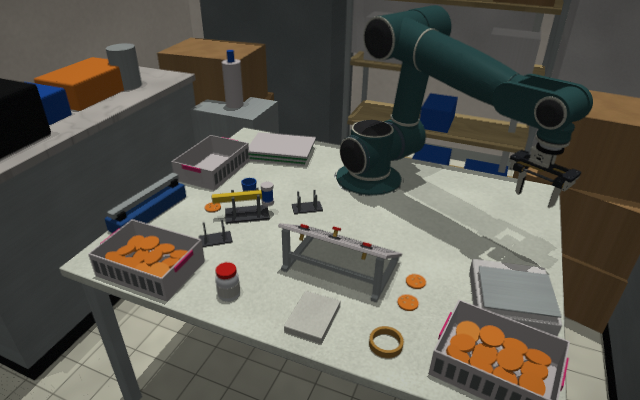

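View pics/top.png

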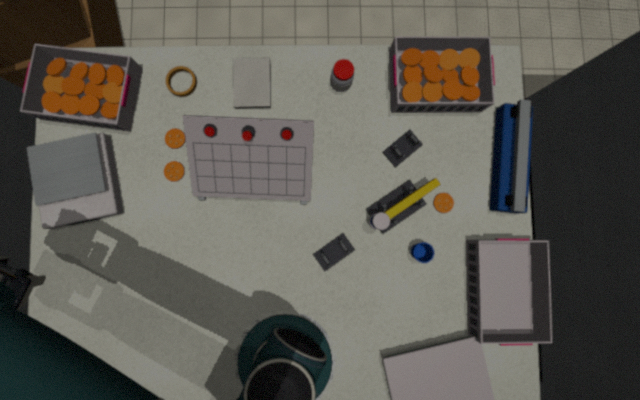

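Top view: the sprung-peg candidates are at (210,131), (248,134) and (287,134). Rest candidates are at (333,252), (397,208) and (403,148). The one at (397,208) is largest and holds the mallet, with its white head at (381,222). I'll confirm with crops and measure.

```bash
python3 - <<'E'
from h import *
s=get_image("scene");t=get_image("top")
a=cv2.resize(np.array(s["pixels"])[170:310,195:415],None,fx=3.4,fy=3.4,interpolation=cv2.INTER_CUBIC)[:,:748]
b=cv2.resize(np.array(t["pixels"])[110:280,175:460],None,fx=2.8,fy=2.8,interpolation=cv2.INTER_CUBIC)
cv2.imwrite("pics/c1.png",a[:,:,::-1]);cv2.imwrite("pics/c2.png",b[:,:,::-1])
for uv,z in [((381,222),125),((438,182),99),((333,252),10),((403,148),10),((443,202),8),((422,252),60),((174,171),8),((175,138),8),((210,131),150),((248,134),150),((287,134),150)]:
    print(uv,atz(t,uv,z).round())
# yellow handle and rest contour
p=cv2.cvtColor(np.array(t["pixels"]),cv2.COLOR_RGB2HSV)
m=cv2.inRange(p,(20,120,90),(35,255,255));m[:, :350]=0;m[:,460:]=0;m[:160]=0;m[250:]=0
c=np.argwhere(m>0)[:,::-1].astype(np.float32);print(cv2.minAreaRect(c))
vx=cv2.fitLine(c,2,0,.01,.01).ravel();print(vx)
d=vx[:2];w=vx[2:];q=[atz(t,w+d*k,99) for k in(-20,20)]
print(q, np.degrees(np.arctan2(*(q[1]-q[0])[[1,0]])))
for n,i in(("scene",s),("top",t)):
  for o in("peg_1","rest","mallet","stand"):
    print(n,o,[(np.round(x["extent"],1).tolist(),round(x["confidence"],2)) for x in spotter.silhouettes(i,o)])
E
```

```text
(381, 222) [ 399. -267.  125.]
(438, 182) [ 507. -434.   99.]
(333, 252) [ 315. -145.   10.]
(403, 148) [ 621. -362.   10.]
(443, 202) [ 457. -477.    8.]
(422, 252) [ 314. -393.   60.]
(174, 171) [560. 321.   8.]
(175, 138) [659. 320.   8.]
(210, 131) [643. 181. 150.]
(248, 134) [634.  81. 150.]
(287, 134) [633. -21. 150.]
((412.506591796875, 197.96414184570312), (8.961455345153809, 61.23661422729492), 55.491477966308594)
[  0.82197833  -0.56951874 412.17926    198.10754   ]
[array([ 432.71438524, -313.3876764 ,   99.        ]), array([ 494.15106229, -406.79915924,   99.        ])] -56.66710411913899
scene peg_1 [([362.5, 244.0, 7.0, 15.1], 0.61), ([226.3, 186.9, 44.5, 37.4], 0.23)]
scene rest [([200.1, 227.8, 30.4, 17.9], 0.87), ([225.9, 189.4, 44.9, 35.0], 0.82), ([291.4, 189.5, 32.1, 25.6], 0.62)]
scene mallet [([214.5, 181.5, 60.1, 26.6], 0.57)]
scene stand [([279.0, 221.4, 124.4, 81.2], 0.91)]
top peg_1 [([410.1, 241.8, 24.4, 22.2], 0.53)]
top rest [([385.2, 131.0, 36.0, 34.3], 0.95), ([314.7, 236.4, 39.2, 33.9], 0.73), ([369.1, 177.2, 58.1, 55.9], 0.56)]
top mallet [([366.4, 178.3, 77.5, 54.4], 0.8)]
top stand [([183.1, 115.4, 131.0, 92.5], 0.61)]
```

View pics/c1.png

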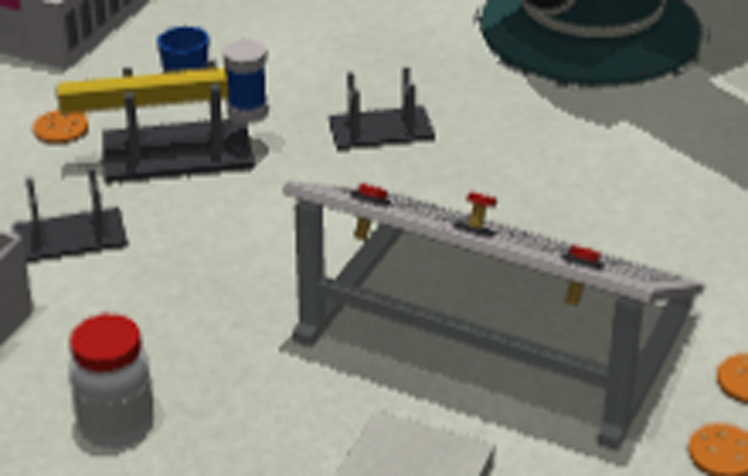

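View pics/c2.png

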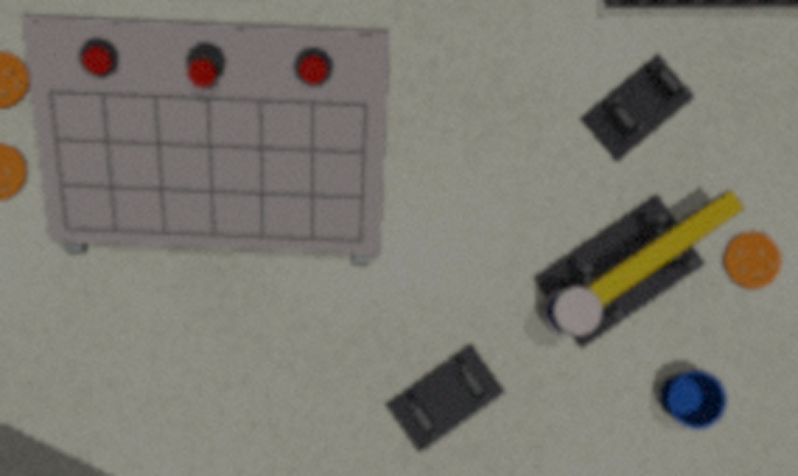

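The crops confirm it. The middle peg, top (247,135) / scene (336,228), is the one standing out. The rest holding the mallet, top (397,208), is clearly larger than the two empty ones. The tool can't tilt, so I plan to turn the mallet in the grip: press the handle's tail on the board so the head drops to the slope.

```bash
cat >> h.py <<'E'
from scipy.spatial.transform import Rotation as Ro
def plan(target, yaw=None):
    o=readout.get_obs();R=Ro.from_euler("xyz",o["tool_rot"],degrees=True).as_matrix()
    y=o["tool_rot"][2]
    if yaw is not None: R=Ro.from_euler("xyz",[180,0,yaw],degrees=True).as_matrix(); print("turn",((y-yaw+180)%360-180).round(1))
    d=np.array(target)-o["tool_pos"];print("clock",o["clock"],"pos",o["tool_pos"].round(1),"yaw",round(y,1),"shift",(R.T@d/1000).round(4),"rows",np.linalg.norm(d)/62.5)
E
python3 - <<'E'
from h import *
s=get_image("scene");t=get_image("top")
for a,b in [((304.4,225),(286.8,133.9)),((336.5,228),(247.1,135.7)),((366.5,244.1),(209.6,131.4)),((267.2,184.6),(380.9,221))]:
    print(tri([(s,a),(t,b)]).round(1))
for z in (165,): print([atz(t,b,z).round(1) for b in ((286.8,133.9),(209.6,131.4))], atz(t,(247.1,135.7),181.5))
plan((480,0,260),123.3); plan((443,-334,250),123.3)
E
```

```text
[628.7 -20.8 169. ]
[622.1  79.3 182.1]
[638.9 178.1 164.9]
[ 401.6 -266.3  127.9]
[array([629.8, -21. , 165. ]), array([638.7, 178.5, 165. ])] [622.29947514  79.11455656 181.5       ]
turn 30.9
clock 1.4 pos [294.1 607.6 218.7] yaw 154.2 shift [-0.6099 -0.1782 -0.0413] rows 10.187364079877556
turn 30.9
clock 1.4 pos [294.1 607.6 218.7] yaw 154.2 shift [-0.8687 -0.3925 -0.0313] rows 15.260456016655011
```

```bash
python3 -m crank '[1,0,0,0,10.3, 1,0,0,0,10.3, 1,0,0,0,10.3, 1,-0.0555,-0.0162,-0.0038,0, 1,-0.0555,-0.0162,-0.0038,0, 1,-0.0555,-0.0162,-0.0038,0, 1,-0.0555,-0.0162,-0.0038,0, 1,-0.0555,-0.0162,-0.0038,0, 1,-0.0555,-0.0162,-0.0038,0, 1,-0.0555,-0.0162,-0.0038,0, 1,-0.0555,-0.0162,-0.0038,0, 1,-0.0555,-0.0162,-0.0038,0, 1,-0.0555,-0.0162,-0.0038,0, 1,-0.0555,-0.0162,-0.0038,0, 1,-0.043,-0.036,0.002,0, 1,-0.043,-0.036,0.002,0, 1,-0.043,-0.036,0.002,0, 1,-0.043,-0.036,0.002,0, 1,-0.043,-0.036,0.002,0]'
python3 - <<'E'
from h import *
w=get_image("wrist");save(w,"w1.png")
t=get_image("top")
p=cv2.cvtColor(np.array(w["pixels"]),cv2.COLOR_RGB2HSV)
m=cv2.inRange(p,(20,120,90),(35,255,255));n,l,st,_=cv2.connectedComponentsWithStats(m);k=1+st[1:,4].argmax();print(st[k])
c=np.argwhere(l==k)[:,::-1].astype(np.float32);v=cv2.fitLine(c,2,0,.01,.01).ravel()
a,b=[atz(w,v[2:]+v[:2]*q,99) for q in(-60,60)];print(a,b,np.degrees(np.arctan2(*(b-a)[[1,0]])))
print([atz(w,q,99).round(1) for q in cv2.boxPoints(cv2.minAreaRect(c))])
for o in("mallet_head","mallet","rest"): print(o,[(np.round(x["extent"]).tolist(),round(x["confidence"],2)) for x in spotter.spot_in(w,o)])
plan((443,-334,150),123.3)
E
```

```text
clock: 3.78
tool_pos: [446.9, -281.0, 250.7]
tool_rot: [180.0, 0.0, 123.3]
contact_force: [0.6, 1.4, -0.7]
opening: 0.998
finger_force: 0.0
[ 267  176   30  101 2469]
[ 476.6602072  -394.96177818   99.        ] [ 408.5953481  -284.96268558   99.        ] 121.74825052302327
[array([ 400.2, -299.5,   99. ]), array([ 424. , -283.9,   99. ]), array([ 481.5, -374.5,   99. ]), array([ 455.8, -391.4,   99. ])]
mallet_head [([254.0, 122.0, 53.0, 207.0], 0.83)]
mallet [([256.0, 122.0, 52.0, 208.0], 0.63)]
rest [([254.0, 143.0, 73.0, 130.0], 0.93), ([254.0, 0.0, 56.0, 63.0], 0.93), ([364.0, 246.0, 52.0, 92.0], 0.65)]
turn -0.1
clock 4.025 pos [ 447.5 -278.9  250.4] yaw 123.2 shift [-0.0436 -0.034   0.1004] rows 1.834290760163426
```

View pics/w1.png

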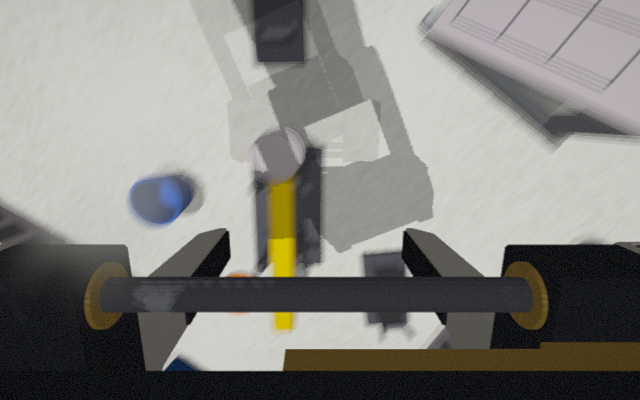

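Wrist view: the head is at about (278,153), the handle runs down to (285,328), and the rest is beneath it. The arm was still settling, so I'll measure once more.

```bash
cat > m.py <<'E'
from h import *
w=get_image("wrist")
p=cv2.cvtColor(np.array(w["pixels"]),cv2.COLOR_RGB2HSV)
m=cv2.inRange(p,(20,120,60),(35,255,255));m[:,:200]=0;m[:,400:]=0;m[345:]=0
pts=[];
for r in range(0,345):
    x=np.flatnonzero(m[r])
    if 14<len(x)<34 and x[-1]-x[0]<40: pts.append((r,x[0],x[-1]))
print(pts[::12],pts[-1])
A=np.array([atz(w,((l+h+1)/2,r),99)[:2] for r,l,h in pts])
v=cv2.fitLine(A.astype(np.float32),2,0,.01,.01).ravel();print("dir",np.degrees(np.arctan2(v[1],v[0]))%180,"pt",v[2:])
print("ends",A[0],A[-1])
hd=spotter.silhouettes(w,"mallet_head");print([(np.round(x["extent"]).tolist(),round(x["confidence"],2)) for x in hd])
g=cv2.cvtColor(np.array(w["pixels"]),cv2.COLOR_RGB2HSV)
for r in spotter.silhouettes(w,"rest"): print("rest",np.round(r["extent"]).tolist(),round(r["confidence"],2),atz(w,np.array(r["extent"][:2])+np.array(r["extent"][2:])/2,5).round())
save(w,"w2.png")
E
python3 m.py; python3 -c "
from h import *
plan((443,-334,150),123.3)"
```

```text
[(178, np.int64(270), np.int64(295)), (190, np.int64(271), np.int64(295)), (202, np.int64(271), np.int64(295)), (214, np.int64(272), np.int64(296)), (226, np.int64(272), np.int64(296)), (238, np.int64(272), np.int64(296)), (250, np.int64(272), np.int64(296)), (262, np.int64(273), np.int64(296)), (276, np.int64(274), np.int64(296)), (323, np.int64(275), np.int64(295))] (329, np.int64(277), np.int64(294))
dir 122.87784 pt [ 451.60358 -346.5811 ]
ends [ 414.81247594 -290.37179026] [ 506.9195692 -432.4166872]
[([252.0, 123.0, 51.0, 209.0], 0.83)]
rest [363.0, 248.0, 53.0, 92.0] 0.86 [ 627. -369.    5.]
rest [253.0, 0.0, 59.0, 66.0] 0.82 [ 326. -167.    5.]
rest [252.0, 144.0, 75.0, 129.0] 0.68 [ 445. -339.    5.]
rest [256.0, 122.0, 49.0, 207.0] 0.53 [ 447. -366.    5.]
turn 0.1
clock 4.175 pos [ 447.8 -278.1  250.7] yaw 123.4 shift [-0.0441 -0.0347  0.1007] rows 1.84443636125778
```

View pics/w2.png

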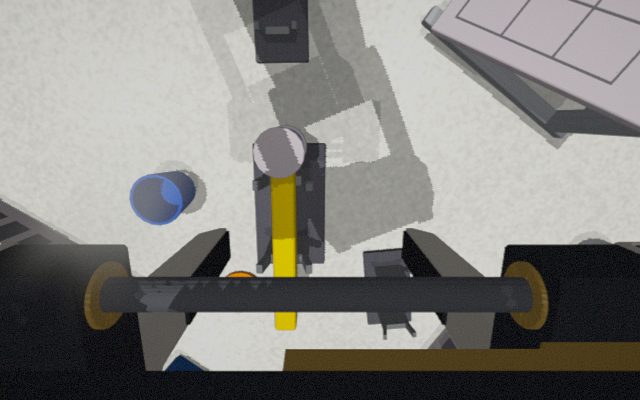

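```bash
python3 -m crank '[0.7,-0.030,-0.034,0,0.5, 0.7,0,0,0.055,0, 0.7,0,0,0.055,0, 0.7,0,0,0.045,0, 0.7,0,0,0.030,0, 0.7,0,0,0,0, 0.7,0,0,0,0]'; python3 -c "
from h import *
plan((436,-322,66))"
```

```text
clock: 5.05
tool_pos: [436.3, -322.8, 67.2]
tool_rot: [180.0, 0.1, 122.8]
contact_force: [0.3, 0.6, 0.5]
opening: 0.7
finger_force: 0.0
clock 5.05 pos [ 436.3 -322.8   67.2] yaw 122.8 shift [0.0009 0.0002 0.0012] rows 0.02395790182135947
```

Close on the handle and lift 150 mm.

```bash
python3 -m crank '[0,0,0,0.001,0, 0,0,0,0,0, 0,0,0,0,0, 0,0,0,0,0, 0,0,0,0,0, 0,0,0,0,0, 0,0,0,-0.02,0, 0,0,0,-0.03,0, 0,0,0,-0.05,0, 0,0,0,-0.05,0, 0,0,0,-0.05,0, 0,0,0,0,0]'; python3 - <<'E'
from h import *
s=get_image("scene");save(s,"lift.png",(150,120,160,110),4)
a=spotter.silhouettes(s,"mallet");print([(np.round(x["extent"]).tolist(),round(x["confidence"],2)) for x in a])
E
```

```text
clock: 6.55
tool_pos: [436.1, -323.4, 269.7]
tool_rot: [179.9, 0.4, 122.8]
contact_force: [0.2, -0.2, -3.7]
opening: 0.253
finger_force: 30.0
[([207.0, 131.0, 65.0, 29.0], 0.75)]
```

View pics/lift.png

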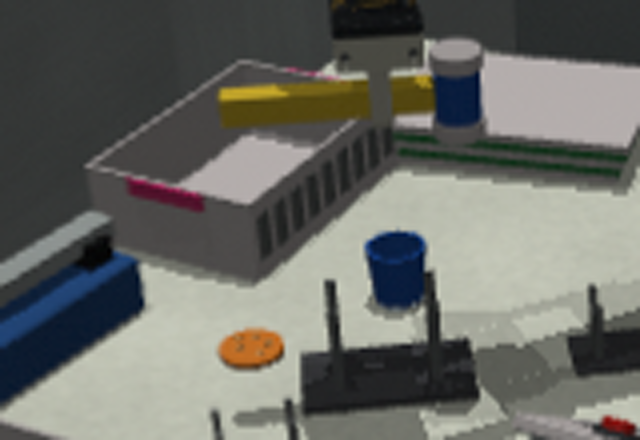

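The mallet came up level and firmly held. Next I carry it over the stand, turn it so the head points downhill, and hover so the tail is above the home cap at y≈-21.

```bash
python3 -m crank '[0,0.0346,0.0407,0,0, 0,0.0346,0.0407,0,0, 0,0.0346,0.0407,0,0, 0,0.0346,0.0407,0,0, 0,0.0346,0.0407,0,0, 0,0.0346,0.0405,0,0, 0,0,0,0,-9.1, 0,0,0,0,-9.1, 0,0,0,0,-9.1, 0,0,0,0,-9.1, 0,0,0,0,-9.1, 0,0,0,0,-9.1, 0,0,0,0,0, 0,0,0,0,0]'; python3 -c "
from h import *
plan((528.7,-16.7,181))"
```

```text
clock: 8.4
tool_pos: [528.0, -16.2, 263.6]
tool_rot: [180.0, -0.1, 177.2]
contact_force: [0.1, -0.1, -2.2]
opening: 0.255
finger_force: 30.0
clock 8.4 pos [528.  -16.2 263.6] yaw 177.2 shift [-0.0008 -0.0005  0.0826] rows 1.321429183307168
```

```bash
python3 -m crank '[0,0,0,0.05,0, 0,0,0,0.035,0, 0,0,0,0.01,0, 0,0,0,0.01,0, 0,0,0,0.01,0, 0,0,0,0,0]'; python3 -m crank '[0,0,0,0.010,0, 0,0,0,0.010,0, 0,0,0,0.010,0, 0,0,0,0.010,0,0,0,0,0,0, 0,0,0,0,0]'; python3 - <<'E'
from h import *
s=get_image("scene");save(s,"tilt.png",(250,150,200,150),4)
plan((528.7,-16.7,107.7))
E
```

```text
clock: 9.15
tool_pos: [528.5, -16.2, 149.6]
tool_rot: [-180.0, 0.0, 177.4]
contact_force: [-0.4, 0.4, -3.2]
opening: 0.254
finger_force: 30.0
clock: 9.9
tool_pos: [528.0, -16.2, 109.1]
tool_rot: [180.0, -0.1, 177.4]
contact_force: [-0.3, -0.8, -2.8]
opening: 0.259
finger_force: 30.0
clock 9.95 pos [528.1 -16.2 109.3] yaw 177.4 shift [-0.0006 -0.0005  0.0016] rows 0.028028733459034096
```

View pics/tilt.png

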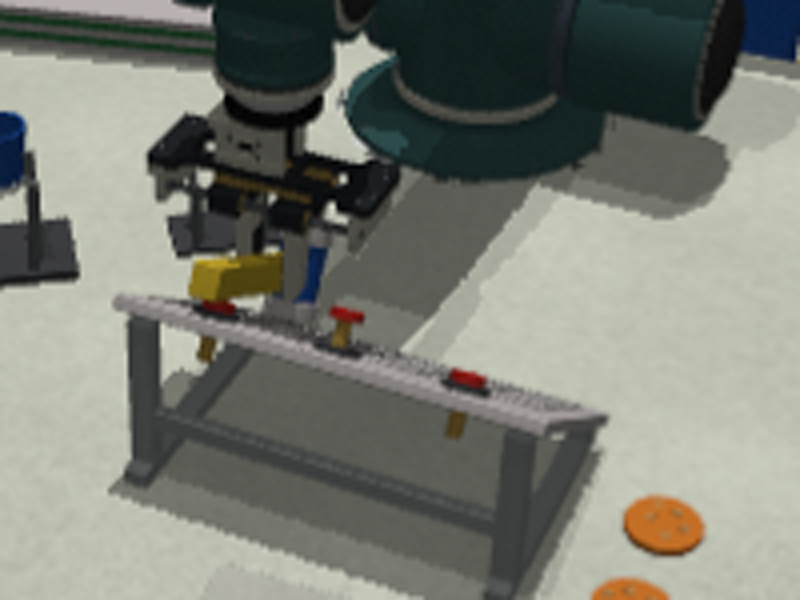

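The tail rests on the home cap, scene (305,227). From the geometry the handle is pitched about 28°, with little resistance from the grip. I'll add a little more tilt, lift away, go up the peg's line and check the angle before the tap.

```bash
python3 -m crank '[0,0,0,0.003,0, 0,0,0,0,0, 0,0,0,-0.02,0, 0,0,0,-0.04,0, 0,0,0,-0.05,0, 0,0,0,-0.045,0, 0,0,0,-0.023,0, 0,-0.025,0.025,0,0, 0,-0.025,0.025,0,0, 0,-0.025,0.025,0,0, 0,-0.022,0.025,0,0, 0,0,0,0,0, 0,0,0,0,0]'; python3 - <<'E'
from h import *
s=get_image("scene");save(s,"pre.png",(250,100,200,150),4)
plan((629.8,78.9,282),177.4)
a=spotter.silhouettes(s,"mallet");print([(np.round(x["extent"]).tolist(),round(x["confidence"],2)) for x in a])
# predicted head/tail pixels for tilts
o=readout.get_obs();G=o["tool_pos"]+[0,0,19];yw=np.radians(177.4)
for th in (20,25,29,33):
    t=np.radians(th);x=np.array([np.cos(yw)*np.cos(t),np.sin(yw)*np.cos(t),-np.sin(t)]);z=np.array([np.cos(yw)*np.sin(t),np.sin(yw)*np.sin(t),np.cos(t)])
    print(th,"tailtop",proj(s,G-132*x+14*z).round(1),"tailbot",proj(s,G-132*x-14*z).round(1),"headbot",proj(s,G+68*x-40*z).round(1))
print("cap",proj(s,(622.5,79.2,181.5)))
E
```

```text
clock: 11.58
tool_pos: [629.5, 79.0, 284.0]
tool_rot: [-180.0, -0.1, 177.4]
contact_force: [0.1, -0.5, -2.9]
opening: 0.256
finger_force: 30.0
turn -0.0
clock 11.625 pos [629.4  78.8 284.3] yaw 177.4 shift [-0.0004  0.0001  0.0023] rows 0.03775921719512032
[([315.0, 178.0, 41.0, 31.0], 0.71)]
20 tailtop [318.8 197. ] tailbot [317.2 207.6] headbot [342.7 203.4]
25 tailtop [319.8 192.5] tailbot [317.7 203.3] headbot [341.9 205.5]
29 tailtop [320.7 189. ] tailbot [318.3 199.8] headbot [341.3 207.2]
33 tailtop [321.6 185.4] tailbot [319.  196.2] headbot [340.6 208.8]
cap [336.34140904 228.22674868]
```

View pics/pre.png

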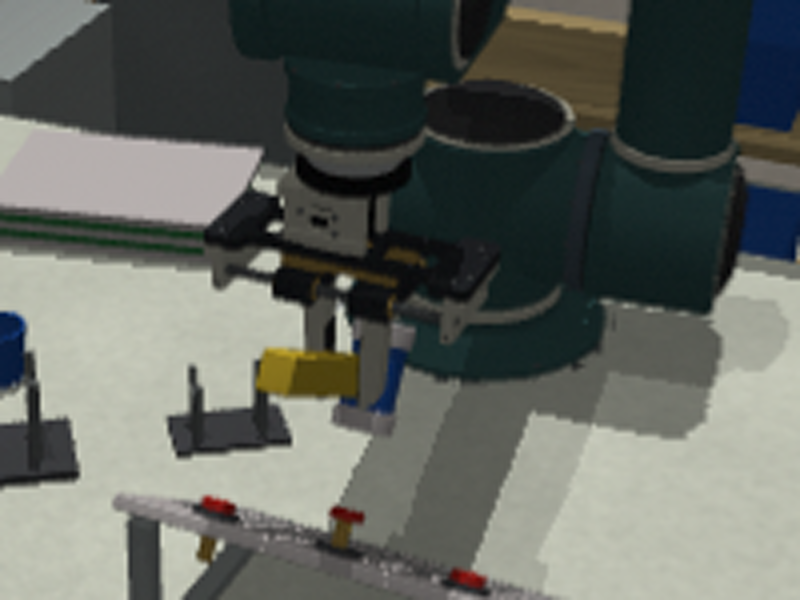

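Tail at about (318,198)/(320.5,187.5) matches a 30° tilt, which is 5° off the peg's line. The head sits over the peg's line. Tap now.

```bash
python3 -m crank '[0,-0.0254,0,0.0362,0, 0,-0.0254,0,0.0362,0, 0,0,0,0,0]'; python3 -m crank '[0,0.025,0,-0.036,0, 0,0.025,0,-0.036,0, 0,0,0,-0.03,0, 0,0,0,0,0, 0,0,0,0,0]';python3 - <<'E'
from h import *
s=get_image("scene");save(s,"tap.png",(250,100,200,150),4)
plan((629.8,78.9,282),177.4)
E
```

```text
clock: 12.05
tool_pos: [680.2, 76.0, 208.8]
tool_rot: [-180.0, -0.2, 177.3]
contact_force: [-0.0, 0.3, -3.1]
opening: 0.259
finger_force: 30.0
clock: 12.68
tool_pos: [630.2, 79.0, 313.1]
tool_rot: [-180.0, -0.0, 177.4]
contact_force: [-0.2, 0.8, -3.4]
opening: 0.254
finger_force: 30.0
turn -0.0
clock 12.725 pos [630.2  79.  312.5] yaw 177.4 shift [ 0.0004 -0.0001  0.0305] rows 0.48756211825020007
```

View pics/tap.png

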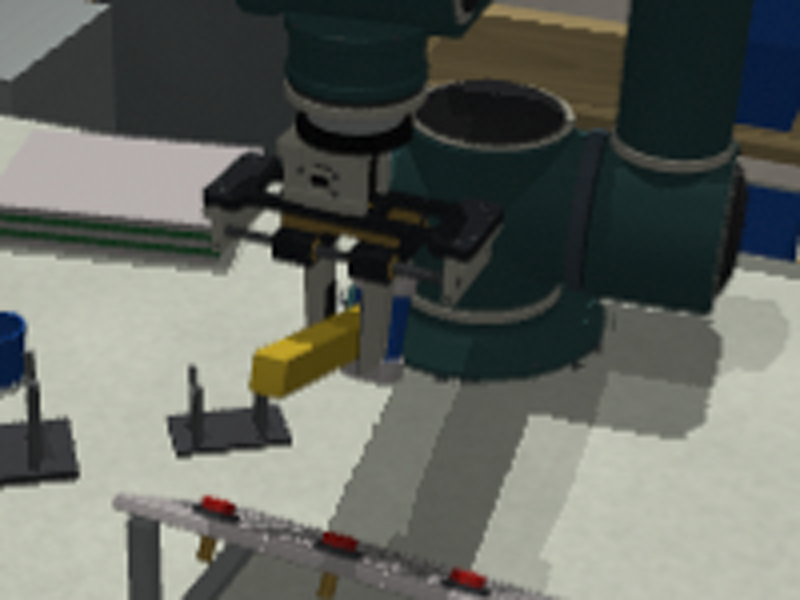

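The peg now looks home, scene (335,235), in line with the other two. The mallet rotated back toward level in the grip. I'll check the travel numerically.

```bash
cat > chk.py <<'E'
from h import *
s=get_image("scene");p=cv2.cvtColor(np.array(s["pixels"]),cv2.COLOR_RGB2HSV)
m=cv2.inRange(p,(0,150,60),(8,255,255))|cv2.inRange(p,(172,150,60),(180,255,255))
n,l,st,c=cv2.connectedComponentsWithStats(m)
B=[c[i] for i in range(1,n) if st[i,4]>8 and 290<c[i][0]<385 and 215<c[i][1]<255];B.sort(key=lambda q:q[0]);print("blobs",np.round(B,1).tolist())
xs=np.array([.999,-.0447,0]);ys=np.array([.0447,.999,0]);O=np.array([576.2,81.3,0])
def cap(y,tr): 
    h=36-tr; return proj(s,O+y*ys+(69.6-h*.5736)*xs+np.array([0,0,148.8+h*.819]))
if len(B)==3:
    b=(B[0]-cap(-100,20)+B[2]-cap(100,20))/2;print("bias",b)
    for tr in (0,12,16,18,20): print(tr,(cap(0,tr)+b).round(1))
E
python3 chk.py; python3 -c "
from h import *
plan((630,79,312),122.9);plan((436,-322,270),122.9)
o=readout.get_obs();t=get_image('scene');G=o['tool_pos']+[0,0,19];yw=np.radians(177.4)
for th in (-10,-5,0,5,10,15,20):
    a=np.radians(th);x=np.array([np.cos(yw)*np.cos(a),np.sin(yw)*np.cos(a),-np.sin(a)]);z=np.array([np.cos(yw)*np.sin(a),np.sin(yw)*np.sin(a),np.cos(a)])
    print(th,4*(proj(t,G-132*x+14*z)-[250,100]).round(1),4*(proj(t,G-132*x-14*z)-[250,100]).round(1))
"
```

```text
blobs [[303.8, 225.8], [334.3, 234.7], [366.6, 244.3]]
bias [ 0.08326615 -1.37233678]
0 [336.1 228.2]
12 [335.  232.2]
16 [334.7 233.5]
18 [334.5 234.2]
20 [334.4 234.8]
turn 54.5
clock 12.775 pos [630.3  79.  312.3] yaw 177.4 shift [ 0.0001 -0.0003  0.0003] rows 0.006928162495421012
turn 54.5
clock 12.775 pos [630.3  79.  312.3] yaw 177.4 shift [-0.2312 -0.381   0.0423] rows 7.162175440436663
-10 [266.  451.6] [268.8 483.2]
-5 [266.  436.8] [267.2 470.8]
0 [266.4 420.8] [266.4 457.6]
5 [268.  404.4] [266.  443.2]
10 [270.  386.8] [266.4 427.6]
15 [272.4 369.2] [267.2 411.2]
20 [275.6 351.2] [268.8 394.4]
```

Blob (334.3,234.7) gives about 19.7 mm of travel, so the peg is home. Now carry the mallet back over the rest and turn it to match.

```bash
python3 -m crank '[0,0.0195,-0.0456,0,0, 0,0.0195,-0.0456,0,0, 0,0.0195,-0.0456,0,0, 0,0.0195,-0.0456,0,0, 0,0.0195,-0.0456,0,0, 0,0.0195,-0.0456,0,0, 0,0.0195,-0.0456,0,0, 0,0.0195,-0.0456,0,0, 0,0.0195,-0.0455,0,0, 0,0,0,0,9.1, 0,0,0,0,9.1, 0,0,0,0,9.1, 0,0,0,0,9.1, 0,0,0,0,9.1, 0,0,0,0,9, 0,0,0,0,0, 0,0,0,0,0]'; python3 -c "
from h import *
plan((436.3,-322.8,140),122.8)"
```

```text
clock: 14.95
tool_pos: [436.4, -322.6, 313.6]
tool_rot: [-180.0, -0.0, 123.1]
contact_force: [0.6, -0.5, -3.6]
opening: 0.256
finger_force: 30.0
turn 0.3
clock 14.95 pos [ 436.4 -322.6  313.6] yaw 123.1 shift [-1.000e-04 -2.000e-04  1.736e-01] rows 2.7773765881123635
```

```bash
python3 -m crank '[0,0,0,0.05,0.2, 0,0,0,0.05,0, 0,0,0,0.05,0, 0,0,0,0.025,0, 0,0,0,0,0, 0,0,0,0.012,0, 0,0,0,0.012,0, 0,0,0,0.012,0, 0,0,0,0.012,0, 0,0,0,0.012,0, 0,0,0,0.01,0, 0,0,0,0,0, 0,0,0,0,0]'; python3 - <<'E'
from h import *
s=get_image("scene");save(s,"put.png",(150,120,160,110),4)
E
```

```text
clock: 16.58
tool_pos: [436.4, -322.5, 69.0]
tool_rot: [-180.0, -0.0, 122.7]
contact_force: [0.4, -0.4, -3.3]
opening: 0.258
finger_force: 30.0
```

View pics/put.png

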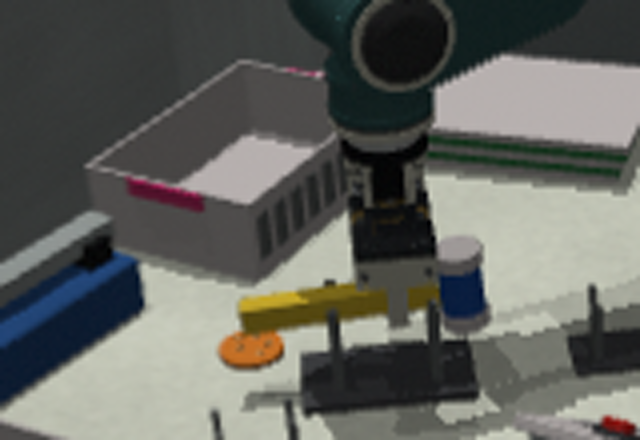

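The mallet lies in both slots and is almost level. Lower 2 mm, open, retreat, and look.

```bash
python3 -m crank '[0,0,0,0.002,0, 0,0,0,0,0, 0.35,0,0,0,0, 0.5,0,0,0,0, 0.7,0,0,0,0, 0.7,0,0,0,0, 0.7,0,0,0,0, 0.7,0,0,-0.03,0, 0.7,0,0,-0.05,0, 0.7,0,0,-0.05,0, 0.7,0,0,-0.05,0, 0.7,0.02,0.03,-0.02,0, 0.7,0,0,0,0, 0.7,0,0,0,0]'; python3 - <<'E'
import runpy;runpy.run_path("chk.py")
from h import *
s=get_image("scene");save(s,"end.png",(150,120,200,130),4)
w=get_image("wrist")
p=cv2.cvtColor(np.array(w["pixels"]),cv2.COLOR_RGB2HSV)
m=cv2.inRange(p,(20,120,60),(35,255,255));m[:,:200]=0;m[:,440:]=0;m[345:]=0
A=[]
for r in range(345):
    x=np.flatnonzero(m[r])
    if 14<len(x)<34 and x[-1]-x[0]<40:A.append(atz(w,((x[0]+x[-1]+1)/2,r),99)[:2])
A=np.array(A);v=cv2.fitLine(A.astype(np.float32),2,0,.01,.01).ravel();print("dir",np.degrees(np.arctan2(v[1],v[0]))%180,"ends",A[0],A[-1])
E
```

```text
clock: 18.38
tool_pos: [450.7, -289.7, 266.3]
tool_rot: [-180.0, -0.0, 122.7]
contact_force: [-0.3, 0.2, 0.3]
opening: 0.696
finger_force: 0.0
blobs [[303.9, 225.9], [334.4, 234.8], [366.6, 244.3]]
bias [ 0.13413195 -1.32255323]
0 [336.1 228.3]
12 [335.1 232.2]
16 [334.7 233.6]
18 [334.6 234.2]
20 [334.4 234.9]
dir 122.45915 ends [ 418.29549999 -295.29784908] [ 510.11550124 -438.75545514]
```

View pics/end.png

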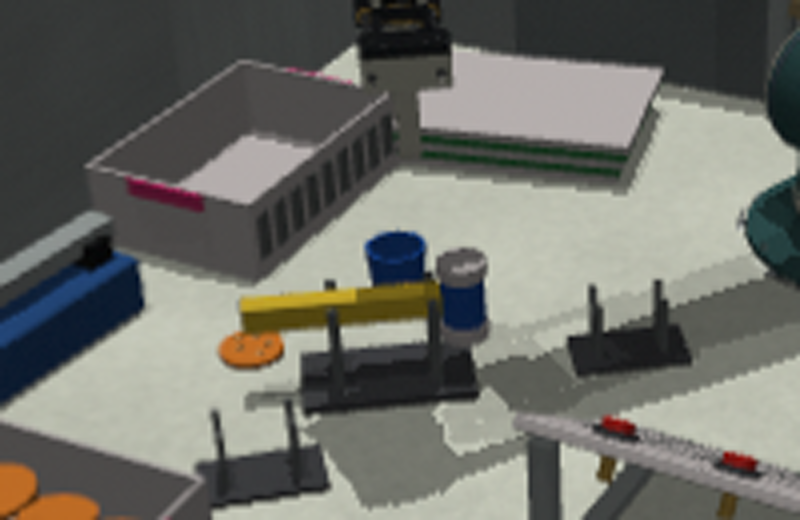

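The mallet lies level in the rest, about 7 mm toward its tail and within tolerance. The peg is home and the cup and crackers are undisturbed. Handing in.

```bash
python3 -c "
from h import *
print(bot.close_job())"
```

```text
the job is handed in; nothing more can be done
None
```

The middle peg was driven home with one brisk tap (about 19.7 mm of its 20 mm travel, struck about 5° off its line). The mallet is back level in its rest about 7 mm from where it lay, the cup and crackers look undisturbed, and I handed the job in at about 19 s; the hand-in gave no verdict.

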